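Centre-punch the last's heel plate for its third screw

ROBOT

A 7-joint arm with a two-finger parallel gripper is mounted at the origin on the work surface; the furniture and walls round the work are solid. World frame = base frame: x ahead of the robot, y to its left, z up, the work surface at z = 0. Lengths are in m, angles in rad, forces in N, time in s.
With the tool pointing down it reaches from about 0.425 to 0.875 m from the base axis. Payload 4.7 kg.
Tool frame: the origin (TCP) lies at the very end of the fingers, on their centre line; the grasp point (between the pads) lies 19 mm behind it (r.hold_point_z is the y of the grasp point in the tool frame, in m); y points along the fingers, x is the direction in which the jaws open and shut, and the axes are right-handed (so a half turn about y gives the same grasp; the last joint's range is limited). The gripper opens to 87 mm and grips with 3 to 60 N. Pads are 19 mm wide; open, the fingers measure 117 mm over their backs; the gripper's body (75 mm by 190 mm) begins 51 mm behind the grasp point.
Start: joints at [1.257, 0.321, -0.07, 1.45, 0.023, 1.371, -0.057], TCP at [0.209, -0.615, 0.186] pointing down, gripper open.
Joint ranges: [-2.86, 2.86], [-0.3, 2.09], [-1.38, 1.24], [0.06, 2.45], [-1.56, 4.7], [0.09, 2.05], [-2.69, 2.69]. Speed limits (rad/s): [2.57, 2.57, 3.14, 3.14, 3.14, 3.14, 3.14].

INTERFACE

Orientations are given as a rotation vector (axis times angle).
In Python, from station import r gives the robot as it stands. Calls block until the motion is done:
- r.move_pose(position, orientation): joint-space move of the TCP to a pose.
- r.line_to(position, orientation=None, vel=0.15): straight line of the TCP; orientation=None keeps the orientation; vel is the mean speed in m/s.
- r.move_joints(angles): joint-space move.
- r.move_gripper(opening): finger opening in m; the grip force is fixed at half the most; returns when the fingers have stopped.
- r.pause(seconds).
- r.solve_ik(position, orientation): joint angles nearest the present ones, or None.
- r.get_image(name): name is "scene" or "top" or "wrist"; returns a dict with "pixels" (480x640x3 uint8, red, green, blue), "z_map" (480x640 float32, m along the optical axis (not along the pixel's ray), 0 where there is no reading), "vfov" (degrees; the focal length in pixels is half the picture's height over the tangent of half this angle, whatever the lens; pixels are square), "cx", "cy" (the principal point, pixels), "R" (3x3) and "t" (3): a world point X has camera coordinates R X + t. Camera axes: x right, y down, z forward; pixel columns grow to the right and rows downward; lengths in m; the calibration is good to about 2 mm. The wrist camera is an equidistant fisheye: a pixel r from the principal point sees the ray r / f radians off the axis. A picture is of the moment at which its call begins.
A pose or a line that the arm cannot do raises r.MotionError and nothing moves.
- r.job_done(): hands the job in, once; it reports no verdict.
Trained networks look in the newest picture that a camera, given by its name, has taken for a name from the list of things; names that differ only in an ending like _2 or _b are one class to them, and where a whole thing is asked for, a point or a joint stands for the part that bears it (a point fixed in the world has none). Each returns a list of dicts, best first, with "score" (0 to 1); they miss things now and then, are a little off and sometimes report something else, mostly with a low value. They report only what shows in the picture. A call takes as long as a camera call. They do not tell look-alikes from the thing itself.
- r.search_frame(camera, name): "rect" ([centre column, centre row, width, height] in pixels, round what is visible of it).
- r.cut_out(camera, name): "region" (480x640 bool, what is visible of it) and "rect" ([centre column, centre row, width, height] in pixels, round what is visible of it).
- r.tip_of(camera, name): "pixel" ([row, column] in pixels: a listed point, or the origin of a listed thing).
Readings, each from a call of its own:
- r.get_t(): time.
- r.get_joint_pos(): joint angles.
- r.get_qvel(): joint speeds.
- r.get_joint_efforts(): joint torques, N m.
- r.get_tool_pos(): TCP position.
- r.get_orientation(): TCP orientation.
- r.get_contact_force(): force on the tool from outside, world axes, zero at the start.
- r.get_ft_torque(): the same for the moment, N m.
- r.get_gripper_width(): finger opening in m.
Only numpy, scipy, OpenCV 4.12 (cv2) and the standard library are available. Lean on these libraries where they do the work, as an engineer would, in place of code of your own. Each camera call takes 0.05 s, during which the arm holds its last target.

TASK

Get the heel plate ready for the drill: swing the clamp's handle right down so that its rubber pad holds the plate, then take the automatic punch from the leaning rack, stand it upright with its point on the cross scribed on the plate and press it straight down until its spring snaps. Hang the punch back by its collar in the slot it came from and leave the plate clamped; make no stray punch mark anywhere else, do not shift the plate, and leave the awl, the tack jar and the wax tin undisturbed.

Things in the scene. Friction and masses are not known exactly. Their poses are not given: they have to be found in the camera images.
- fixture: Clamping block, fixed: wooden board 130 x 236 x 18 mm, long along its own y, with a dark steel block 96 x 118 mm on it, whose top is 30 mm above the bench and carries the heel plate between eight short pins, and a steel toggle clamp at the -y end. Origin: on the bench under the board's middle; x across, y along the clamp's line from handle to plate, z up.
- clamp_hinge (a point): Hinge of the clamp's handle, 77 mm towards -y from the fixture's origin and 61 mm above the bench. Its axis is the fixture's x axis.
- clamp_grip (a point): A point on the centre line of the clamp's handle, 80 mm from its hinge: a bar with a black plastic grip, 20 mm wide (along the fixture's x), 15 mm thick, 36 to 104 mm from the hinge. Open it slants up from the hinge towards the fixture's -y; it is closed by pushing it from its upper side, outwards and down in an arc round the hinge.
- clamp_handle (a joint): Angle of the clamp's handle in rad: 0 fully open (57 degrees above level), 1.0 level, 1.05 closed stop (past centre, where it locks). It stays where it is left; 1 to 5 N at the grip moves it. The clamp's arm comes down on the plate with it; open, the arm stands up to 130 mm above the bench.
- clamp_pad: Sprung black rubber foot, 19 mm across, under the tip of the clamp's arm (origin 15 mm above its lower face). Closed, it presses on the heel plate with about 7 N, 52 mm from the cross; the closed arm is at most 75 mm above the bench.
- heel_plate: Loose D-shaped bare metal plate, 70 x 100 x 6 mm, rounded at its +y end, lying on the steel block between the pins, with two drilled holes near its straight edge. Origin: centre of its underside; axes along the fixture's. Its top is 36 mm above the bench.
- mark (a point): The cross of two thin dark scribed lines on top of the heel plate, where the punch must strike: 22 mm from the plate's centre towards its rounded end.
- rack: Wooden rack, 110 x 214 x 124 mm, fixed: a board 12 mm thick sloping 30 degrees between two cheeks, with 2 slots 24 mm wide, open at its high rear edge, in which tools hang by their collars. Origin: on the bench under the middle between the slots; y along the row, x to the rear. A hanging tool's axis runs from its point up along (-0.5, 0, 0.866) in this frame, top to the robot's right.
- slot_left (a point): Middle of the +y slot on the board's sloping upper face, 100 mm above the bench and 50 mm from the rack's origin along +y; a hanging tool's origin is here. Axes as the rack's.
- slot_right (a point): Middle of the -y slot, likewise 50 mm along -y.
- punch: Automatic centre punch, plain steel, 153 mm long, 0.18 kg, in one of the slots. Origin: centre of its collar's underside; z along the tool from point to cap. Collar 35 mm across, 6 mm thick; above it a straight knurled grip 22.5 mm across, from 6 to 64 mm, cap's top at 68 mm; below it a barrel 20 mm across that tapers from 30 mm down. Grip it along its axis; the collar may bear on the fingertips.
- punch_tip (a point): The punch's point, at the end of its plunger, 85 mm below the collar's underside when not pressed. Its axes are the punch's.
- palm_awl: Awl with a dark wooden mushroom handle 37 mm across and a brass ferrule, hanging in the other slot. Origin at the underside of the handle; z towards the handle's top.
- tacks: Glass jar of tacks with a screw lid, 54 mm across, 74 mm high, standing on the bench. Origin: centre of its underside.
- wax_pot: Round tin with a black cap, 62 mm across, 52 mm high, standing on the bench. Origin: centre of its underside.
- punch_trip (a joint): State of the punch's trip in m: 0 cocked, 0.0055 snapped. Pressing the punch down on its point pushes the plunger in against about 2 N at first, rising to about 14 N after some 8 mm; there the trip snaps over and the resistance falls to about 8 N. It cocks itself again when the punch is lifted. There is no need to press on after the snap: some 8 mm further the plunger is hard in.
Mind the look-alikes: they are no part of the job. What is shaped like the palm_awl but blue is not meant.

How it is judged:
On the way, in this order (a step that is already met when the one before it is completed fails the run):
1. the clamp's handle is right down and its pad presses on the heel plate (value of joint clamp_handle above 0.97 rad and contact force between clamp_pad and heel_plate above 3 N), for 0.2 s.
2. the punch stands upright (within 10 degrees) with its point on the plate within 4 mm of the cross and has snapped, the plate being clamped (value of joint punch_trip above 0.003 m and distance between punch_tip and mark below 0.004 m and angle between punch's own z axis and vertical below 0.175 rad and contact force between punch and heel_plate above 0.5 N and value of joint clamp_handle above 0.97 rad), for 0.05 s.
At the end, for the whole second after the job is handed in: The punch hangs at rest by its collar in its slot of the rack, its origin within 8 mm of the slot's middle and its lean within about 6 degrees of the rack's 30 degrees, released and its plunger out; the clamp's handle is right down (over 0.97 rad) and the pad still presses on the heel plate (all of step 1 and (distance between punch and slot_left below 0.008 m or distance between punch and slot_right below 0.008 m) and angle between punch's own z axis and vertical between 0.4 and 0.65 rad and angle between the z axis of punch and the z axis of palm_awl, either way round below 0.2 rad and contact force between punch and rack above 0.3 N and linear speed of punch below 0.02 m/s and value of joint punch_trip below 0.002 m); the robot touches nothing.
It fails at once if the punch snaps more than 8 mm from the cross (a stray mark) (value of joint punch_trip above 0.003 m and distance between punch_tip and mark above 0.008 m).
It fails at once if the heel plate is shifted by more than 5 mm (distance of heel_plate from where it was at the start of the episode above 0.005 m).
It fails at once if the awl is moved by more than 20 mm (distance of palm_awl from where it was at the start of the episode above 0.02 m).
It fails at once if the tack jar or the wax tin is pushed by more than 20 mm or tipped (distance of any of tacks, wax_pot from where it was at the start of the episode above 0.02 m or angle between any of tacks, wax_pot's own z axis and vertical above 0.3 rad).
It also fails if it takes over 69 s, if anything falls off the work surface, if the arm or the gripper's body presses on something with over 40 N, if the wrist force passes 120 N, or if a joint passes its speed limit or range.

## Working session

There is one attempt and no reset: what is moved stays moved. The work goes in short steps, each a Python script; the robot and the scene stay as the last script left them, time stands still between calls to the robot, and variables do not carry over. Pictures are saved under pics/ and viewed, and the job is handed in when it is done.

```bash
ls; mkdir -p pics
python3 - <<'E'
from station import r
import cv2
for c in ["scene","top","wrist"]:
    im=r.get_image(c); cv2.imwrite(f"pics/{c}0.png",im["pixels"][:,:,::-1])
    print(c,im["vfov"],im["cx"],im["cy"],im["R"].tolist(),im["t"].tolist())
print(r.get_t(),r.get_tool_pos(),r.get_orientation(),r.hold_point_z)
E
```

```text
pics
scene 42.26335965759246 323.2983047525924 247.14683225948085 [[-0.7741539415605175, -0.63299681538657, -0.0008405217279034386], [-0.46500897957582044, 0.5696050464613623, -0.6777291051442332], [0.4294791306689637, -0.5242758079066869, -0.7353111950484787]] [0.3447326003698308, 0.2922049106093932, 1.2935258090640966]
top 51.585957358641416 316.498688401384 232.83698136979714 [[0.024536044266446774, -0.9994893992581483, -0.020467615941797832], [-0.9891504537339681, -0.021305691967230162, -0.14535283749443112], [0.1448425435072167, 0.023811935250698944, -0.9891681501797237]] [-0.00548589315656428, 0.46413400633487517, 1.1050604754595572]
wrist 65.70646984690485 322.7764063026912 246.26237265480287 [[0.3229477941594108, -0.9464163951262908, -0.0008539811060171766], [-0.9104618095152243, -0.3109250282930476, 0.2727359899155832], [-0.25838733649665646, -0.08730196914804457, -0.9620885356977493]] [-0.6491606685401762, -0.03509974978041331, 0.3909668792573181]
0.15 [ 0.20906882 -0.61495228  0.18509309] [-1.34584259  0.96531476 -0.96319014] -0.0187
```

View pics/scene0.png

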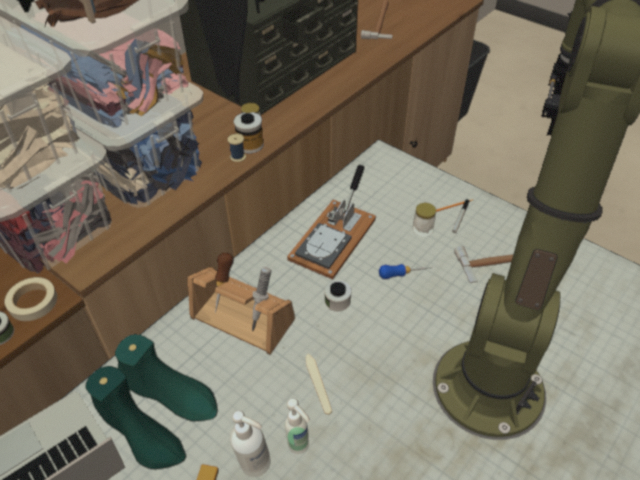

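View pics/top0.png

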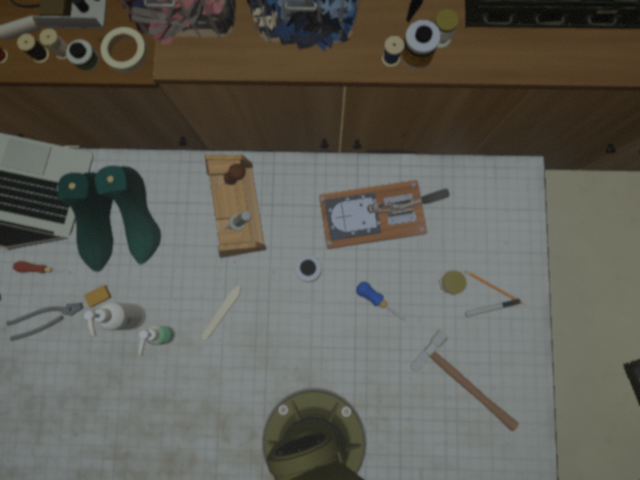

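View pics/wrist0.png

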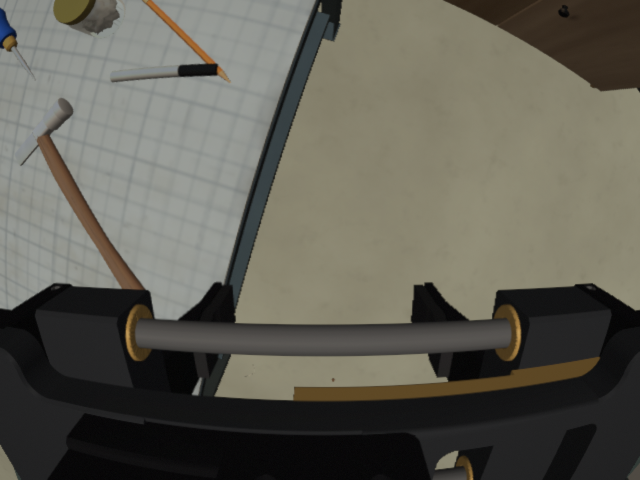

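```bash
cat > h.py <<'E'
from station import r
import numpy as np, cv2
from scipy.spatial.transform import Rotation as Rot
def foc(im): return 240/np.tan(np.radians(im["vfov"])/2)
def ray(im,u,v,fish=False):
    f=foc(im); d=np.array([(u-im["cx"])/f,(v-im["cy"])/f])
    if fish:
        th=np.hypot(*d); k=np.sin(th)/th if th>1e-9 else 1
        return np.array([d[0]*k,d[1]*k,np.cos(th)])
    return np.array([d[0],d[1],1.])
def cam(im): return -im["R"].T@im["t"]
def wpt(im,u,v,z=None,height=None,fish=False):
    d=ray(im,u,v,fish); c=cam(im)
    dw=im["R"].T@d
    if height is not None: return c+dw*(height-c[2])/dw[2]
    return c+dw*z/d[2]
def proj(im,X,fish=False):
    p=im["R"]@np.asarray(X)+im["t"]; f=foc(im)
    if fish:
        th=np.arctan2(np.hypot(p[0],p[1]),p[2]); n=np.hypot(p[0],p[1])+1e-12
        return np.array([im["cx"]+f*th*p[0]/n, im["cy"]+f*th*p[1]/n])
    return np.array([im["cx"]+f*p[0]/p[2], im["cy"]+f*p[1]/p[2]])
def cloud(im,fish=False):
    v,u=np.mgrid[0:480,0:640]; f=foc(im)
    dx=(u-im["cx"])/f; dy=(v-im["cy"])/f
    z=im["z_map"]
    if fish:
        th=np.hypot(dx,dy)+1e-9; k=np.tan(np.clip(th,0,1.4))/th; dx=dx*k;dy=dy*k
    P=np.stack([dx*z,dy*z,z],-1)
    W=(P-im["t"])@im["R"]
    W[z<=0]=np.nan
    return W
E
python3 - <<'E'
from h import *
ims={c:r.get_image(c) for c in["scene","top"]}
for n in ["mark","heel_plate","fixture","clamp_hinge","clamp_grip","rack","slot_left","slot_right","punch","punch_tip","palm_awl","tacks","wax_pot"]:
    for c in ims:
        im=ims[c]; W=cloud(im)
        for d in r.tip_of(c,n)[:2]:
            v,u=d["pixel"]; 
            iv,iu=int(round(v)),int(round(u))
            print(n,c,round(d["score"],2),[round(u,1),round(v,1)],np.round(W[iv,iu],3) if 0<=iv<480 and 0<=iu<640 else None)
E
```

```text
mark scene 0.95 [318.7, 245.8] [ 0.507 -0.059  0.038]
mark top 0.82 [346.4, 219.4] [ 0.498 -0.062  0.035]
heel_plate scene 0.72 [321.0, 243.5] [ 0.508 -0.068  0.037]
heel_plate top 0.58 [349.8, 219.3] [ 0.497 -0.071  0.038]
fixture scene 0.82 [330.6, 239.5] [ 0.499 -0.096  0.034]
fixture top 0.96 [373.8, 213.8] [ 0.511 -0.126  0.034]
clamp_hinge scene 0.7 [346.5, 202.0] [ 0.576 -0.256  0.001]
clamp_grip scene 0.77 [359.9, 171.0] [ 0.532 -0.251  0.136]
clamp_grip top 0.63 [438.8, 193.6] [ 0.539 -0.254  0.129]
rack scene 0.89 [242.3, 312.9] [0.529 0.191 0.007]
rack scene 0.67 [331.6, 238.0] [ 0.503 -0.105  0.031]
rack top 0.87 [237.9, 206.3] [0.51  0.177 0.099]
slot_left scene 0.6 [260.0, 299.4] [0.465 0.187 0.107]
slot_left top 0.71 [238.0, 223.2] [0.468 0.169 0.129]
slot_right scene 0.88 [220.5, 277.9] [0.566 0.205 0.117]
slot_right top 0.91 [230.0, 177.6] [0.564 0.19  0.134]
punch scene 0.92 [259.9, 294.8] [0.469 0.182 0.113]
punch top 0.79 [233.1, 219.5] [0.476 0.183 0.116]
punch_tip scene 0.53 [252.5, 332.5] [0.474 0.215 0.009]
palm_awl scene 0.91 [402.3, 266.9] [ 0.316 -0.139  0.027]
palm_awl scene 0.61 [222.2, 277.7] [0.563 0.202 0.116]
palm_awl top 0.88 [381.5, 302.0] [ 0.311 -0.147  0.022]
palm_awl top 0.64 [227.8, 180.4] [0.562 0.197 0.122]
tacks scene 0.6 [421.4, 233.6] [ 0.346 -0.269  0.017]
tacks top 0.86 [444.2, 280.2] [ 0.361 -0.274  0.078]
tacks top 0.48 [407.0, 206.9] [ 0.532 -0.204  0.018]
wax_pot scene 0.93 [337.9, 299.7] [0.368 0.043 0.039]
wax_pot scene 0.45 [323.9, 245.4] [ 0.502 -0.072  0.033]
wax_pot top 0.7 [439.6, 195.1] [ 0.535 -0.254  0.137]
wax_pot top 0.63 [303.3, 266.8] [0.384 0.033 0.049]
```

Run:
```python
from h import *
im=r.get_image("wrist"); T=Rot.from_rotvec(r.get_orientation()).as_matrix(); p=r.get_tool_pos()
print(np.round(T,3)); print(np.round(T.T@(cam(im)-p),3)); print(np.round(T.T@im["R"].T,3)) 
# candidate look poses
def down(jx): # tool y down, x = jaw direction angle jx
    x=np.array([np.cos(jx),np.sin(jx),0]); y=np.array([0,0,-1.]); return np.stack([x,y,np.cross(x,y)],1)
for a in np.radians([0,10,100,190,280,-60,45]):
    for pos in [(0.5,-0.1,0.33),(0.5,0.15,0.35)]:
        q=r.solve_ik(pos,Rot.from_matrix(down(a)).as_rotvec()); print(np.degrees(a),pos,None if q is None else np.round(q,2))
```

```text
[[ 0.322 -0.     0.947]
 [-0.947 -0.     0.322]
 [ 0.    -1.    -0.   ]]
[-0.    -0.2    0.074]
[[ 1.     0.001  0.001]
 [-0.001 -0.273  0.962]
 [ 0.001 -0.962 -0.273]]
0.0 (0.5, -0.1, 0.33) [ 0.84  0.02 -0.7   1.52  0.01  1.61  0.14]
0.0 (0.5, 0.15, 0.35) [-0.03  0.03 -0.32  1.47  0.01  1.65 -0.35]
10.0 (0.5, -0.1, 0.33) [ 0.86  0.02 -0.72  1.52  0.01  1.61  0.32]
10.0 (0.5, 0.15, 0.35) [-0.03  0.03 -0.32  1.47  0.01  1.65 -0.18]
100.0 (0.5, -0.1, 0.33) [ 0.81  0.02 -0.66  1.52  0.01  1.61  1.89]
100.0 (0.5, 0.15, 0.35) [ 0.71  0.1  -1.13  1.45  0.09  1.65  1.34]
190.0 (0.5, -0.1, 0.33) None
190.0 (0.5, 0.15, 0.35) None
280.0 (0.5, -0.1, 0.33) [ 0.74  0.01 -0.59  1.52  0.01  1.61 -1.25]
280.0 (0.5, 0.15, 0.35) [-0.02  0.03 -0.33  1.47  0.01  1.65 -1.75]
-59.99999999999999 (0.5, -0.1, 0.33) [ 0.76  0.01 -0.62  1.52  0.01  1.61 -0.9 ]
-59.99999999999999 (0.5, 0.15, 0.35) [-0.03  0.03 -0.32  1.47  0.01  1.65 -1.4 ]
45.0 (0.5, -0.1, 0.33) [ 0.83  0.02 -0.68  1.52  0.01  1.61  0.93]
45.0 (0.5, 0.15, 0.35) [-0.04  0.03 -0.31  1.47  0.01  1.65  0.44]
```

```bash
cat >> h.py <<'E'
def down(jx):
    x=np.array([np.cos(jx),np.sin(jx),0]); y=np.array([0,0,-1.]); return np.stack([x,y,np.cross(x,y)],1)
def rv(M): return Rot.from_matrix(M).as_rotvec()
def save(im,n): cv2.imwrite(f"pics/{n}.png",im["pixels"][:,:,::-1])
E
python3 - <<'E'
from h import *
import pickle
out={}
for k,pos in [("fix",(0.53,-0.10,0.24)),("rack",(0.53,0.14,0.29))]:
    try:
        r.move_pose(pos,rv(down(np.radians(-90))))
    except r.MotionError as e: print(k,e); continue
    r.pause(0.2)
    im=r.get_image("wrist"); save(im,"w_"+k); W=cloud(im,True)
    print(k,r.get_t(),np.round(r.get_tool_pos(),4))
    dets={}
    for n in ["mark","heel_plate","clamp_hinge","clamp_grip","clamp_pad","slot_left","slot_right","punch","punch_tip","palm_awl"]:
        for d in r.tip_of("wrist",n)[:1]:
            v,u=d["pixel"]; iv,iu=int(round(v)),int(round(u))
            print(n,round(d["score"],2),[round(u,1),round(v,1)],np.round(W[iv,iu],4) if 0<=iv<480 and 0<=iu<640 else None)
    pickle.dump(im,open(f"{k}.pkl","wb"))
E
```

```text
fix 4.0333 [ 0.5299 -0.1005  0.2399]
mark 0.81 [284.8, 236.6] [ 0.5003 -0.0587  0.0377]
heel_plate 0.91 [302.0, 230.9] [ 0.5069 -0.0779  0.0367]
clamp_hinge 0.58 [418.2, 219.1] [ 0.5274 -0.2007  0.0672]
clamp_grip 0.68 [488.9, 221.1] [ 0.5396 -0.2527  0.1302]
slot_left 0.93 [79.1, 275.8] [0.4853 0.1502 0.135 ]
slot_right 0.91 [52.3, 189.1] [0.5779 0.1586 0.1479]
punch 0.62 [80.3, 277.2] [0.484  0.1494 0.1346]
palm_awl 0.74 [54.5, 193.4] [0.5737 0.1573 0.1469]
rack 5.75 [0.5303 0.1383 0.2896]
mark 0.71 [472.7, 227.7] [ 0.5002 -0.061   0.0374]
heel_plate 0.61 [480.0, 222.1] [ 0.5086 -0.0702  0.0382]
clamp_hinge 0.79 [568.7, 213.5] [ 0.5284 -0.1984  0.0652]
clamp_grip 0.85 [627.9, 217.8] [ 0.5386 -0.2548  0.13  ]
clamp_pad 0.47 [531.5, 223.8] [ 0.521  -0.1126  0.102 ]
slot_left 0.9 [284.0, 268.6] [0.4751 0.1783 0.1224]
slot_right 0.58 [267.6, 173.6] [0.5771 0.1868 0.1553]
punch 0.77 [286.6, 265.9] [0.4802 0.1745 0.1276]
palm_awl 0.98 [266.4, 176.2] [0.575  0.1893 0.1512]
```

View pics/w_fix.png

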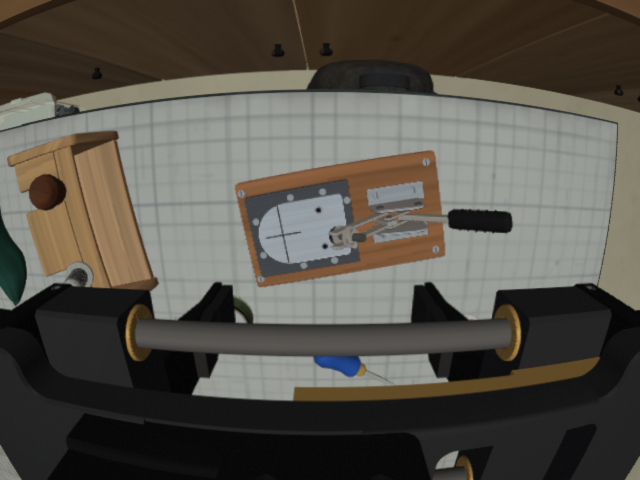

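View pics/w_rack.png

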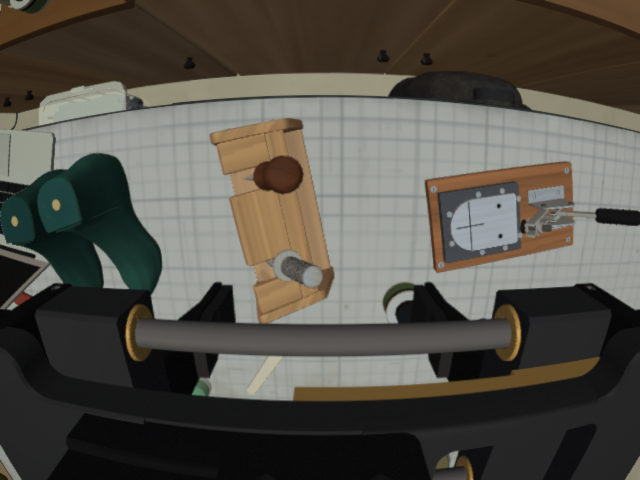

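Run:
```python
from h import *
import pickle
im=pickle.load(open("fix.pkl","rb"))
# rectified top-down maps at given height, 1mm->2px
def rect(im,h,x0,x1,y0,y1,s=2500):
    xs=np.arange(x1,x0,-1/s); ys=np.arange(y1,y0,-1/s)
    X,Y=np.meshgrid(xs,ys,indexing='ij')
    P=np.stack([X,Y,np.full_like(X,h)],-1)@im["R"].T+im["t"]
    f=foc(im); n=np.hypot(P[...,0],P[...,1]); th=np.arctan2(n,P[...,2])
    return cv2.remap(im["pixels"],(im["cx"]+f*th*P[...,0]/n).astype(np.float32),(im["cy"]+f*th*P[...,1]/n).astype(np.float32),cv2.INTER_CUBIC)
a=rect(im,0.018,0.40,0.62,-0.25,0.05); cv2.imwrite("pics/rect18.png",a[:,:,::-1])
b=rect(im,0.036,0.42,0.58,-0.14,0.0,5000); cv2.imwrite("pics/rect36.png",cv2.resize(b,(700,800))[:600,:,::-1])
print(a.shape,b.shape)
```

```text
(550, 750, 3) (800, 700, 3)
```

View pics/rect18.png

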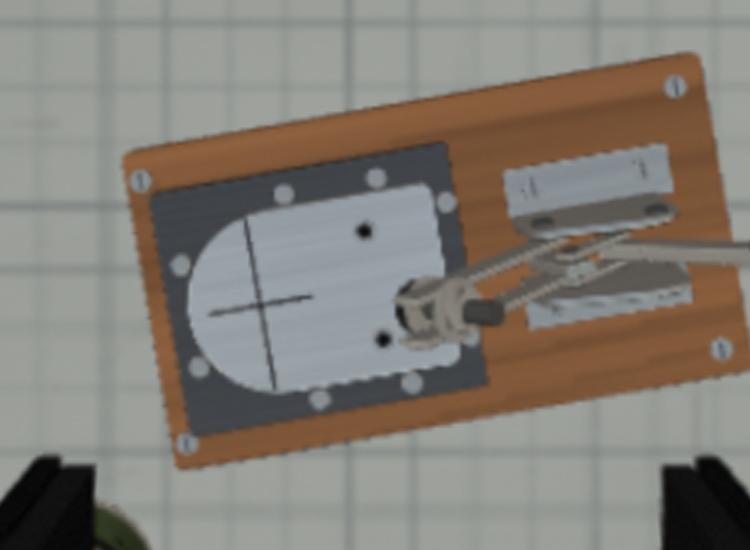

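View pics/rect36.png

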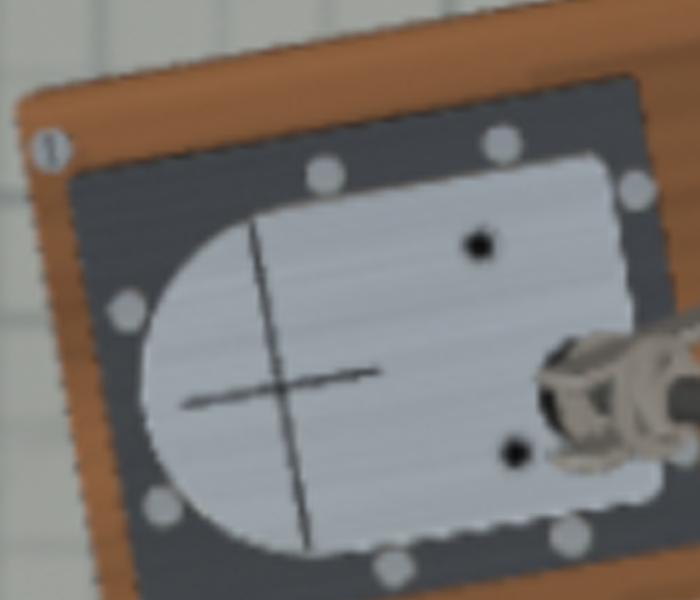

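```bash
cat >> h.py <<'E'
FY=np.radians(9.65); FX=np.array([np.cos(FY),np.sin(FY),0]); FYv=np.array([-np.sin(FY),np.cos(FY),0])
FC=np.array([0.5150,-0.1253,0.0]); HINGE=FC-0.077*FYv+np.array([0,0,0.061]); O=-FYv
def handle_tcp(phi,L=0.088,w=0.0095,off=0.0):
    d=np.cos(phi)*O+np.sin(phi)*np.array([0,0,1]); n=-np.sin(phi)*O+np.cos(phi)*np.array([0,0,1])
    C=HINGE+L*d+(0.0075+off)*n
    if phi<0: C=C+np.array([0,0,1])*2*w*np.sin(-phi)
    return C-w*O
E
python3 - <<'E'
from h import *
print(HINGE)
o=rv(down(FY))
r.move_gripper(0.0)
s=handle_tcp(np.radians(57),off=0.014)
r.move_pose(s+[0,0,0.06],o)
print(r.get_t(),np.round(r.get_tool_pos(),4),np.round(r.get_joint_pos(),2),r.get_gripper_width())
r.line_to(s,vel=0.1)
im=r.get_image("wrist"); save(im,"w_h1")
im=r.get_image("scene"); save(im,"s_h1"); print(r.get_contact_force())
E
```

```text
[ 0.52790744 -0.20121046  0.061     ]
9.8167 [ 0.5317 -0.2206  0.2067] [ 0.89  0.2  -0.62  1.59  0.12  1.38  0.43] 0.0008496886298527521
[-0.59409862 -0.11705824 -1.61895724]
```

View pics/w_h1.png

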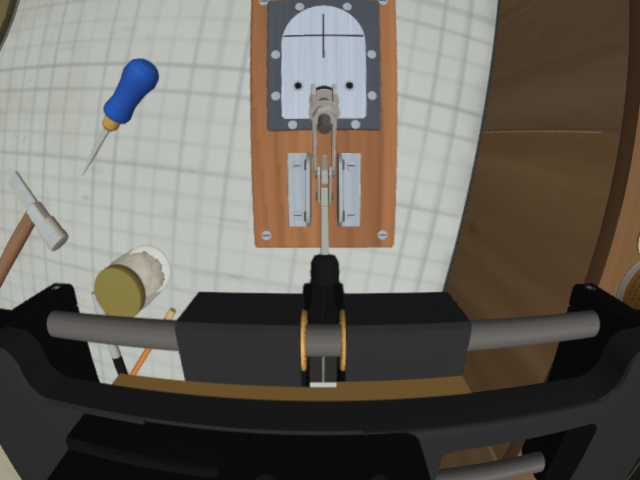

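View pics/s_h1.png

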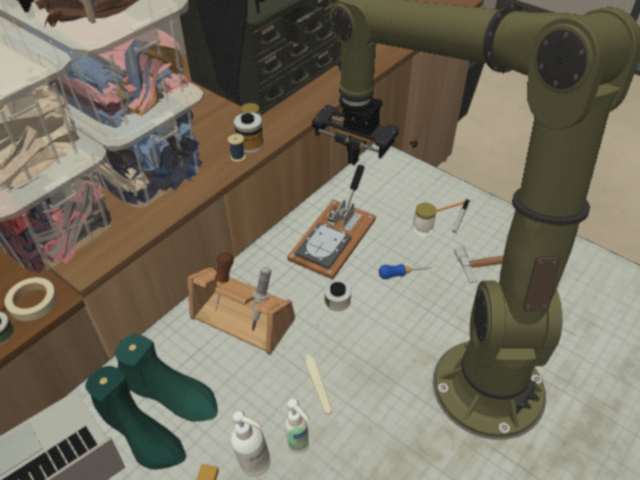

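Run:
```python
from h import *
im=r.get_image("scene"); p=r.get_tool_pos(); print(p, proj(im,p), proj(im,HINGE), proj(im,HINGE+0.104*(np.cos(.995)*O+np.sin(.995)*np.array([0,0,1]))))
z=im["pixels"][110:230,290:430]; cv2.imwrite("pics/s_crop.png",cv2.resize(z,(700,600),interpolation=cv2.INTER_CUBIC)[:,:,::-1])
w=r.get_image("wrist"); print(proj(w,p,True)); print(r.get_contact_force())
```

```text
[ 0.53196868 -0.22151975  0.14744716] [352.93273529 173.56308016] [348.18737421 204.24317704] [359.86487225 165.20150166]
[324.66431648 276.37336152]
[0.56727508 0.14444563 0.08817447]
```

View pics/s_crop.png

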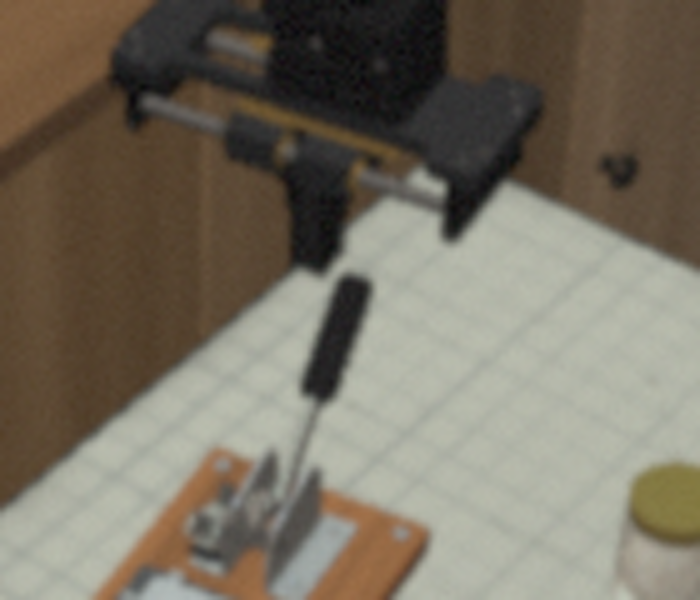

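Run:
```python
from h import *
im=r.get_image("scene"); W=cloud(im)
for v in range(146,176,2):
    print(v,[tuple(np.round(W[v,u],3)) for u in (350,353,356)])
w=r.get_image("wrist"); W=cloud(w,True)
for v in range(255,385,10): print(v,[tuple(np.round(W[v,u],3)) for u in (316,324,332)])
```

```text
146 [(np.float64(0.52), np.float64(-0.189), np.float64(0.258)), (np.float64(0.511), np.float64(-0.188), np.float64(0.264)), (np.float64(0.504), np.float64(-0.189), np.float64(0.266))]
148 [(np.float64(0.536), np.float64(-0.21), np.float64(0.232)), (np.float64(0.509), np.float64(-0.186), np.float64(0.26)), (np.float64(0.501), np.float64(-0.186), np.float64(0.263))]
150 [(np.float64(0.535), np.float64(-0.21), np.float64(0.226)), (np.float64(0.526), np.float64(-0.209), np.float64(0.231)), (np.float64(0.518), np.float64(-0.21), np.float64(0.235))]
152 [(np.float64(0.535), np.float64(-0.209), np.float64(0.221)), (np.float64(0.529), np.float64(-0.214), np.float64(0.221)), (np.float64(0.52), np.float64(-0.213), np.float64(0.226))]
154 [(np.float64(0.537), np.float64(-0.212), np.float64(0.212)), (np.float64(0.525), np.float64(-0.208), np.float64(0.221)), (np.float64(0.515), np.float64(-0.206), np.float64(0.227))]
156 [(np.float64(0.536), np.float64(-0.212), np.float64(0.207)), (np.float64(0.527), np.float64(-0.212), np.float64(0.211)), (np.float64(0.518), np.float64(-0.212), np.float64(0.216
[... 3364 characters left out ...]
192), np.float64(0.273)), (np.float64(0.526), np.float64(-0.192), np.float64(0.273)), (np.float64(0.528), np.float64(-0.192), np.float64(0.273))]
355 [(np.float64(0.524), np.float64(-0.195), np.float64(0.272)), (np.float64(0.526), np.float64(-0.196), np.float64(0.272)), (np.float64(0.528), np.float64(-0.195), np.float64(0.273))]
365 [(np.float64(0.528), np.float64(-0.224), np.float64(0.234)), (np.float64(0.531), np.float64(-0.224), np.float64(0.234)), (np.float64(0.534), np.float64(-0.223), np.float64(0.235))]
375 [(np.float64(0.529), np.float64(-0.229), np.float64(0.233)), (np.float64(0.532), np.float64(-0.228), np.float64(0.235)), (np.float64(0.535), np.float64(-0.227), np.float64(0.235))]
```

Run:
```python
from h import *
import pickle
im=pickle.load(open("fix.pkl","rb")); W=cloud(im,True); 
p=np.array([0.5299,-0.1005,0.2399]); 
for v in range(284,400,8): print(v,[tuple(np.round(W[v,u]-p,3).tolist()) for u in (185,205,215,222,228)])
# now, current view: tool-frame cloud extents of finger
w=r.get_image("wrist"); T=Rot.from_rotvec(r.get_orientation()).as_matrix(); q=(cloud(w,True)-r.get_tool_pos())@T
m=(np.abs(q[...,0])<0.03)&(np.abs(q[...,2])<0.03)&(q[...,1]<0.03)&(q[...,1]>-0.12)
pts=q[m]; h,e=np.histogram(pts[:,1],bins=15); print(list(zip(np.round(e,3),h)))
z=w["pixels"][240:400,220:430]; cv2.imwrite("pics/w_crop.png",cv2.resize(z,None,fx=3.5,fy=3.5,interpolation=cv2.INTER_CUBIC)[:,:,::-1])
```

```text
284 [(-0.103, 0.183, -0.24), (-0.102, 0.154, -0.239), (0.01, 0.05, 0.041), (-0.102, 0.13, -0.239), (-0.102, 0.123, -0.241)]
292 [(-0.115, 0.185, -0.24), (-0.114, 0.156, -0.24), (0.01, 0.048, 0.05), (0.009, 0.045, 0.048), (0.008, 0.043, 0.046)]
300 [(-0.127, 0.187, -0.24), (0.01, 0.049, 0.061), (0.008, 0.047, 0.055), (0.009, 0.043, 0.056), (0.005, 0.043, 0.049)]
308 [(-0.138, 0.187, -0.238), (0.008, 0.049, 0.064), (0.009, 0.044, 0.065), (0.006, 0.043, 0.059), (0.001, 0.043, 0.049)]
316 [(0.01, 0.054, 0.075), (0.009, 0.046, 0.073), (0.006, 0.044, 0.067), (0.002, 0.043, 0.06), (-0.002, 0.043, 0.05)]
324 [(0.032, 0.033, 0.123), (0.031, 0.029, 0.122), (0.032, 0.026, 0.122), (0.032, 0.024, 0.122), (0.032, 0.023, 0.121)]
332 [(0.031, 0.033, 0.125), (0.031, 0.028, 0.124), (0.031, 0.025, 0.124), (0.03, 0.024, 0.123), (0.031, 0.022, 0.124)]
340 [(0.029, 0.033, 0.125), (0.028, 0.028, 0.124), (0.029, 0.025, 0.125), (0.029, 0.023, 0.125), (0.029, 0.022, 0.125)]
348 [(0.026, 0.034, 0.125), (0.027, 0.028, 0.125), (0.028, 0.025, 0.126), (0.027, 0.024, 0.126), (0.028, 0.022, 0.127)]
356 [(0.004, 0.04
[... 582 characters left out ...]
9), (-0.271, 0.141, -0.239)]
396 [(0.025, 0.028, 0.142), (0.024, 0.024, 0.141), (0.025, 0.022, 0.141), (-0.288, 0.153, -0.239), (-0.289, 0.144, -0.242)]
[(np.float64(-0.12), np.int64(33)), (np.float64(-0.114), np.int64(26)), (np.float64(-0.109), np.int64(30)), (np.float64(-0.103), np.int64(26)), (np.float64(-0.098), np.int64(60)), (np.float64(-0.092), np.int64(594)), (np.float64(-0.087), np.int64(104)), (np.float64(-0.081), np.int64(42)), (np.float64(-0.076), np.int64(170)), (np.float64(-0.07), np.int64(201)), (np.float64(-0.065), np.int64(282)), (np.float64(-0.059), np.int64(198)), (np.float64(-0.054), np.int64(209)), (np.float64(-0.048), np.int64(182)), (np.float64(-0.043), np.int64(173))]
```

View pics/w_crop.png

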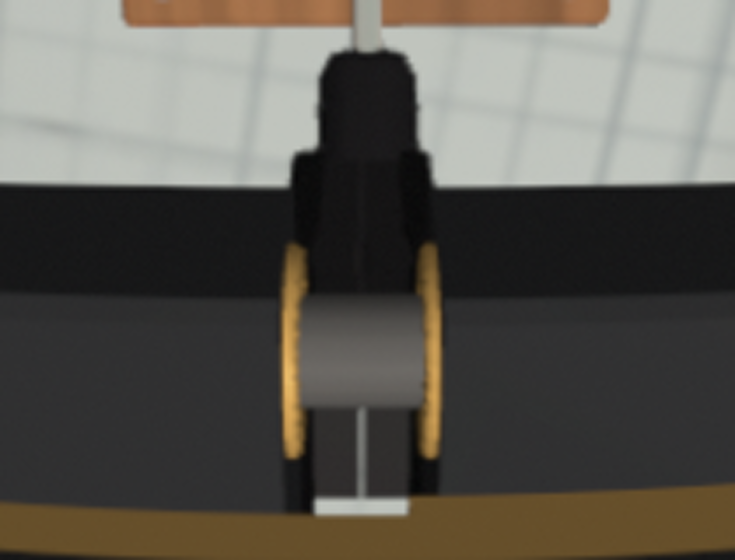

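Run:
```python
from h import *
for d in (57,50,44):
    r.line_to(handle_tcp(np.radians(d)),vel=0.08); print(d,np.round(r.get_tool_pos(),4),np.round(r.get_contact_force(),2))
im=r.get_image("scene");W=cloud(im)
z=im["pixels"][110:230,290:430]; cv2.imwrite("pics/s_crop2.png",cv2.resize(z,(700,600),interpolation=cv2.INTER_CUBIC)[:,:,::-1]); print(proj(im,r.get_tool_pos()),r.get_t())
```

```text
57 [ 0.5327 -0.2337  0.1381] [ 0.7   1.21 -1.03]
50 [ 0.5344 -0.2426  0.1326] [ 0.33  0.12 -0.13]
44 [ 0.5357 -0.2496  0.127 ] [ 0.43 -0.43  0.19]
[358.10385956 173.46535059] 11.8417
```

View pics/s_crop2.png

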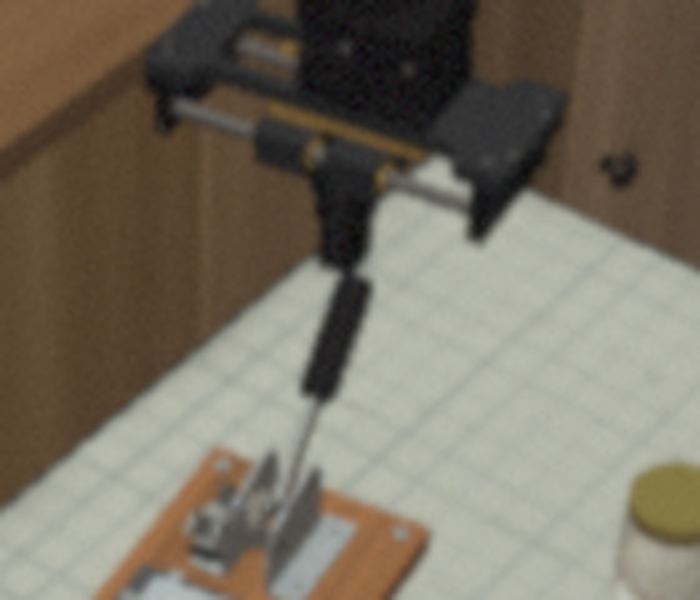

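```bash
cat >> h.py <<'E'
E_TIP=0.038
def tip_to(p,vel=0.1):
    T=Rot.from_rotvec(r.get_orientation()).as_matrix()
    r.line_to(np.asarray(p)+E_TIP*T[:,1],vel=vel)
def tip(): 
    T=Rot.from_rotvec(r.get_orientation()).as_matrix(); return r.get_tool_pos()-E_TIP*T[:,1]
E
python3 - <<'E'
from h import *
w=r.get_image("wrist"); T=Rot.from_rotvec(r.get_orientation()).as_matrix(); q=(cloud(w,True)-r.get_tool_pos())@T
m=(np.abs(q[...,0])<0.02)&(np.abs(q[...,2]-0.009)<0.004)&(q[...,1]<0.0)&(q[...,1]>-0.12)
print(np.sort(q[m][:,1])[::-1][:60:6], q[m][:,0].min(),q[m][:,0].max())
s=handle_tcp(np.radians(57),off=0.012)
p=s.copy(); p[2]=tip()[2]+0.005
tip_to(p); tip_to(s)
for d in (57,53,49,45):
    tip_to(handle_tcp(np.radians(d)),vel=0.08); print(d,np.round(tip(),4),np.round(r.get_contact_force(),2))
im=r.get_image("scene");W=cloud(im)
z=im["pixels"][110:230,290:430]; cv2.imwrite("pics/s_crop3.png",cv2.resize(z,(700,600),interpolation=cv2.INTER_CUBIC)[:,:,::-1]); print(r.get_t())
E
```

```text
[-0.03636694 -0.03720506 -0.03752469 -0.03769772 -0.03777803 -0.03804448
 -0.03824635 -0.03839703 -0.03865038 -0.03876562] -0.010376223050282083 0.007855359735845023
57 [ 0.533  -0.2338  0.1387] [-0.65  0.21 -0.17]
53 [ 0.534  -0.2386  0.1356] [ 0.09  0.31 -0.05]
49 [ 0.5348 -0.2436  0.132 ] [ 0.58  0.52 -0.33]
45 [ 0.5357 -0.2483  0.1282] [-0.47 -0.15  0.68]
13.8083
```

View pics/s_crop3.png

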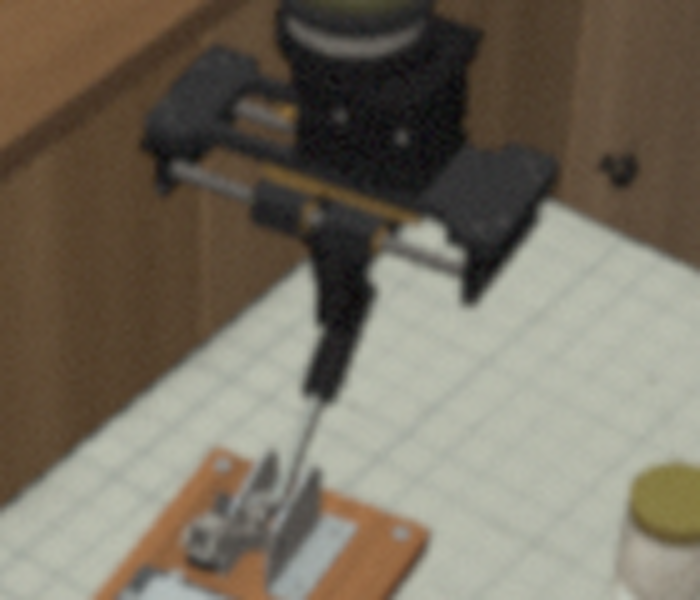

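Run:
```python
from h import *
for d in np.arange(40,-4.1,-5.5):
    tip_to(handle_tcp(np.radians(d)),vel=0.1); print(round(d,1),np.round(tip(),4),np.round(r.get_contact_force(),2))
im=r.get_image("scene");save(im,"s4")
z=im["pixels"][110:270,290:430]; cv2.imwrite("pics/s_crop4.png",cv2.resize(z,(525,600),interpolation=cv2.INTER_CUBIC)[:,:,::-1]); print(r.get_t())
```

```text
40.0 [ 0.5365 -0.2541  0.1228] [-0.25 -0.6   0.63]
34.5 [ 0.5374 -0.2597  0.1164] [-0.45 -0.63 -0.24]
29.0 [ 0.5382 -0.2645  0.1095] [ 0.96 -1.1   0.88]
23.5 [ 0.5389 -0.2687  0.1023] [ 1.08 -0.29  0.4 ]
18.0 [ 0.5395 -0.2723  0.0946] [-0.17 -0.94  0.06]
12.5 [ 0.54   -0.275   0.0867] [ 0.42 -0.09  0.21]
7.0 [ 0.5404 -0.2771  0.0785] [ 0.31  0.23 -0.22]
1.5 [ 0.5404 -0.2783  0.07  ] [-0.14 -0.81  0.82]
-4.0 [ 0.5422 -0.279   0.0664] [-4.31  1.66 14.92]
16.1083
```

View pics/s_crop4.png

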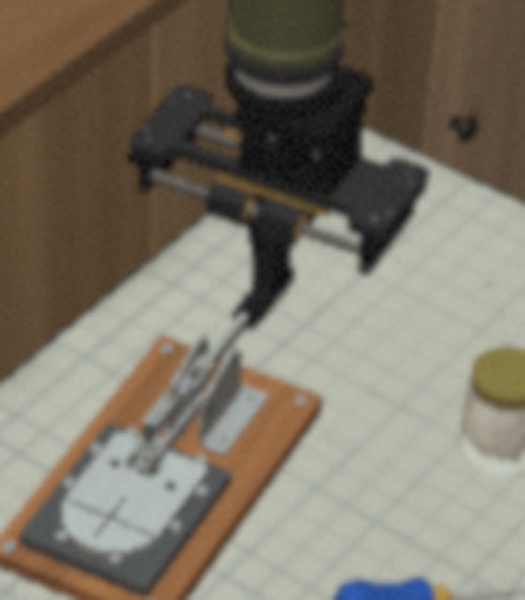

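Run:
```python
from h import *
import pickle
r.line_to(r.get_tool_pos()+[0,0,0.12],vel=0.25)
im=r.get_image("scene"); 
z=im["pixels"][110:270,290:430]; cv2.imwrite("pics/s_crop5.png",cv2.resize(z,(525,600),interpolation=cv2.INTER_CUBIC)[:,:,::-1]); print(r.get_t())
w=pickle.load(open("rack.pkl","rb"))
ms=[d for d in [None]]
W=cloud(w,True)
m=(W[...,0]>0.40)&(W[...,0]<0.66)&(W[...,1]>0.1)&(W[...,1]<0.30)&(W[...,2]>0.05)&(W[...,2]<0.14)
# normals
gx=np.gradient(W,axis=1); gy=np.gradient(W,axis=0); n=np.cross(gx,gy); n/=np.linalg.norm(n,axis=-1,keepdims=True)+1e-12; n*=np.sign(n[...,2:])
mm=m&(n[...,2]>0.75)&(n[...,2]<0.95)&(n[...,1]<-0.3)
P=W[mm]; print(len(P))
for it in range(6):
    c=P.mean(0); u,s,v=np.linalg.svd(P-c); nn=v[2]*np.sign(v[2][2]); d=(P-c)@nn; P=P[np.abs(d)<max(0.0015,2*np.std(d))]
print(len(P),c,nn,np.std(d), "tilt",np.degrees(np.arccos(nn[2])),"yaw of -n horiz",np.degrees(np.arctan2(-nn[1],-nn[0])))
```

```text
16.8
1934
1763 [0.52202249 0.19422515 0.10446453] [ 0.09939523 -0.49006443  0.86600084] 0.0006702004672650768 tilt 30.002815251431805 yaw of -n horiz 101.46524779402935
```

View pics/s_crop5.png

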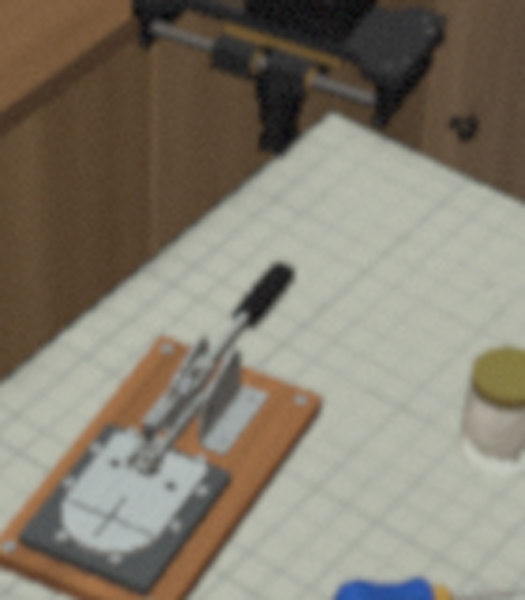

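```bash
cat >> h.py <<'E'
RN=np.array([0.09939523,-0.49006443,0.86600084]); RC=np.array([0.52202249,0.19422515,0.10446453])
ryaw=np.arctan2(-RN[1],-RN[0]); RX=np.array([np.cos(ryaw),np.sin(ryaw),0]); RY=np.array([-np.sin(ryaw),np.cos(ryaw),0]); RS=np.cross(RY,RN)  # up-slope
def frame(x,y): return np.stack([x,y,np.cross(x,y)],1)
E
python3 - <<'E'
from h import *
import pickle
w=pickle.load(open("rack.pkl","rb")); W=cloud(w,True)
print(RS)
q=(W-RC); h=q@RN; a=q@RY; s=q@RS
m=(h>0.012)&(h<0.12)&(np.abs(a)<0.12)&(np.abs(s)<0.12)
for nm,lo,hi in (("awl",-0.1,0.0),("punch",0.0,0.1)):
    k=m&(a>lo)&(a<hi); print(nm,k.sum(),"h max",np.nanpercentile(h[k],[50,90,99,100]),"a",np.percentile(a[k],[1,50,99]),"s",np.percentile(s[k],[1,50,99]))
o0=np.array([0.475,0.178,0.1]); o0=o0-RN*((o0-RC)@RN); print(o0)
for nm,x in (("A",-RY),("A-",RY),("B",RS),("B-",-RS)):
    M=frame(x,-RN)
    for L in (0.01,0.12):
        t=o0+RN*L-RN*E_TIP
        q=r.solve_ik(t,rv(M)); print(nm,L,None if q is None else np.round(q,2), 'z_tool',np.round(M[:,2],2))
E
```

```text
[-0.17213805  0.84872018  0.50004256]
awl 1364 h max [0.05822041 0.06260274 0.06380504 0.06537028] a [-0.06543207 -0.04951352 -0.03222689] s [-0.0210754  -0.00056191  0.01063342]
punch 875 h max [0.05704755 0.06741877 0.06844638 0.06907349] a [0.03957502 0.04663452 0.06006013] s [-0.01513472 -0.00122562  0.00473266]
[0.47505852 0.17771148 0.10050984]
A 0.01 [ 0.75  0.29 -0.88  1.95 -0.34  1.08  0.26] z_tool [-0.17  0.85  0.5 ]
A 0.12 [ 0.83  0.18 -0.84  1.82 -0.39  1.33  0.32] z_tool [-0.17  0.85  0.5 ]
A- 0.01 [-0.98  0.3   1.07  2.   -0.8   1.29 -2.5 ] z_tool [ 0.17 -0.85 -0.5 ]
A- 0.12 [-0.9   0.16  1.06  1.87 -0.63  1.44 -2.6 ] z_tool [ 0.17 -0.85 -0.5 ]
B 0.01 [ 0.87  0.34 -1.03  1.94 -0.26  1.07  1.77] z_tool [-0.98 -0.2   0.  ]
B 0.12 [ 0.98  0.23 -1.02  1.82 -0.33  1.31  1.84] z_tool [-0.98 -0.2   0.  ]
B- 0.01 [ 0.54  0.23 -0.63  1.95 -0.43  1.1  -1.24] z_tool [0.98 0.2  0.  ]
B- 0.12 [ 0.61  0.15 -0.59  1.83 -0.44  1.34 -1.21] z_tool [0.98 0.2  0.  ]
```

Run:
```python
from h import *
import pickle
o0=np.array([0.47505852,0.17771148,0.10050984])
M=frame(-RS,-RN)
r.move_gripper(0.06)
r.move_pose(o0+RN*(0.15-E_TIP),rv(M))
r.pause(0.2)
w=r.get_image("wrist"); save(w,"w_pre"); pickle.dump(w,open("pre.pkl","wb")); print(r.get_t(),r.get_gripper_width(),r.get_joint_pos())
for n in ["punch","slot_left","palm_awl","slot_right"]:
    for d in r.tip_of("wrist",n)[:1]:
        v,u=d["pixel"]; 
        dd=ray(w,u,v,True); c=cam(w); dw=w["R"].T@dd; X=c+dw*((RC-c)@RN)/(dw@RN)
        print(n,d["score"],round(u,1),round(v,1),np.round(X,4), "a,s",np.round([(X-RC)@RY,(X-RC)@RS],4))
W=cloud(w,True); q=W-RC; h=q@RN; a=q@RY; s=q@RS
k=(np.abs(h)<0.01)&(np.abs(a)<0.045)&(np.abs(s)<0.03); print("plane h",np.nanmedian(h[k]),k.sum())
k=(h>0.062)&(h<0.075)&(a>0.02)&(a<0.08)&(np.abs(s)<0.03); print("cap",k.sum(),np.median(h[k]),a[k].min(),a[k].max(),a[k].mean(),s[k].min(),s[k].max(),s[k].mean())
for lo in np.arange(0.002,0.066,0.006):
    k=(h>lo)&(h<lo+.006)&(a>0.02)&(a<0.08)&(np.abs(s)<0.03)
    if k.sum()>5: print(round(lo,3),k.sum(),np.round([a[k].min(),a[k].max(),s[k].min(),s[k].max()],4))
```

```text
19.7167 0.06011530354506589 [ 0.62606715  0.1333157  -0.57221631  1.78436727 -0.44005846  1.40298147
 -1.20873901]
punch 0.65 322.4 233.9 [0.4713 0.1772 0.1007] a,s [ 0.0531 -0.0076]
palm_awl 0.65 320.8 113.6 [0.5716 0.1988 0.1014] a,s [-0.0495 -0.0062]
plane h -6.078536722155257e-05 6490
cap 750 0.06651025558523321 0.04057817757440824 0.06269106234424418 0.050380767439765196 -0.017823577647648164 0.003974063282540286 -0.006854458768309305
0.002 524 [ 0.0214  0.0697 -0.0244  0.0098]
0.008 24 [ 0.0405  0.0485 -0.0172  0.0044]
0.014 35 [ 0.0402  0.048  -0.0179  0.0026]
0.02 50 [ 0.04    0.0473 -0.0177  0.004 ]
0.026 49 [ 0.0398  0.0494 -0.0175  0.0044]
0.032 44 [ 0.0404  0.0493 -0.0181  0.0035]
0.038 56 [ 0.0402  0.0482 -0.0178  0.0041]
0.044 49 [ 0.0403  0.0483 -0.0177  0.0039]
0.05 53 [ 0.04    0.0498 -0.0181  0.0044]
0.056 91 [ 0.0399  0.0541 -0.0179  0.0041]
0.062 693 [ 0.0406  0.0627 -0.0178  0.004 ]
```

View pics/w_pre.png

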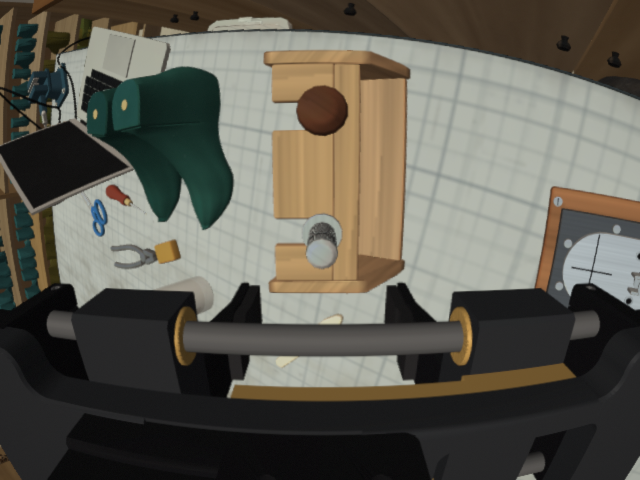

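```bash
cat >> h.py <<'E'
PO=RC+0.0514*RY-0.0069*RS   # punch origin (hanging)
MG=frame(-RS,-RN)
E
python3 - <<'E'
from h import *
print(PO)
f=lambda h: PO+RN*(h-E_TIP)
r.line_to(f(0.15),rv(MG),vel=0.1)
r.line_to(f(0.04),vel=0.12)
w=r.get_image("wrist"); save(w,"w_near"); print(np.round(r.get_contact_force(),2))
r.line_to(f(0.010),vel=0.06); print(np.round(r.get_contact_force(),2),r.get_t(), r.get_tool_pos()-f(0.010))
w=r.get_image("wrist"); save(w,"w_near2"); s=r.get_image("scene"); save(s,"s_near2")
cv2.imwrite("pics/s_crop6.png",cv2.resize(s["pixels"][230:380,150:330],None,fx=4,fy=4,interpolation=cv2.INTER_CUBIC)[:,:,::-1])
E
```

```text
[0.47283591 0.17815202 0.10101424]
[-1.03 -0.54  0.44]
[-0.02 -0.25 -0.25] 21.9333 [-9.13070293e-05  1.55457889e-04 -8.89733089e-05]
```

View pics/w_near2.png

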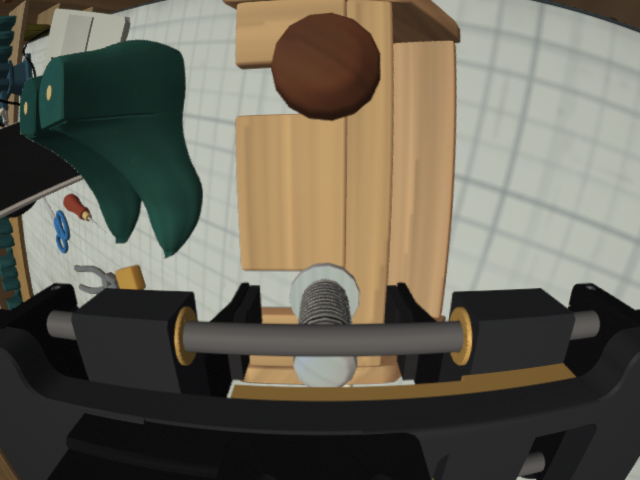

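View pics/s_crop6.png

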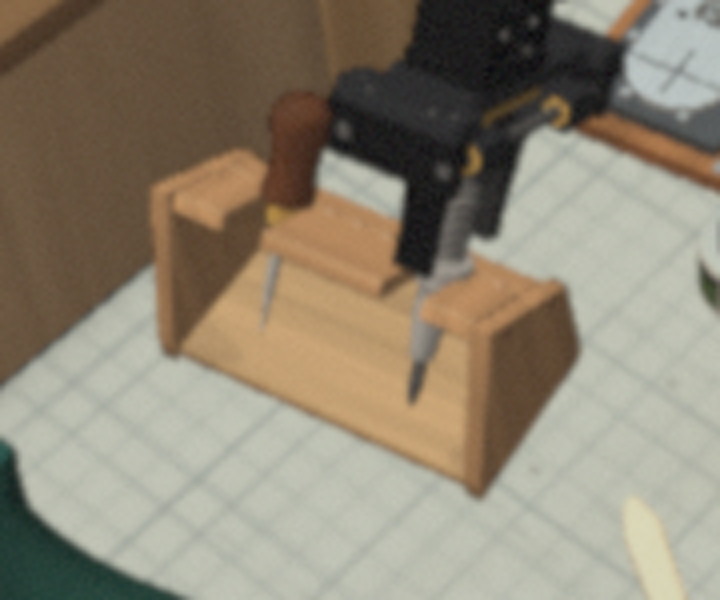

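Run:
```python
from h import *
r.move_gripper(0.015); print(r.get_gripper_width(),np.round(r.get_contact_force(),2),r.get_t())
f=lambda h: PO+RN*(h-E_TIP)
r.line_to(f(0.018),vel=0.05); print(np.round(r.get_contact_force(),2))
r.line_to(f(0.135),vel=0.15); print(r.get_t(),np.round(r.get_contact_force(),2),r.get_gripper_width())
w=r.get_image("wrist"); save(w,"w_lift"); s=r.get_image("scene")
cv2.imwrite("pics/s_crop7.png",cv2.resize(s["pixels"][200:350,180:360],None,fx=4,fy=4,interpolation=cv2.INTER_CUBIC)[:,:,::-1])
```

```text
0.021927370002466102 [ 1.21 -0.3  -1.54] 22.7667
[ 0.3   0.48 -1.74]
24.0083 [ 0.5   0.79 -3.65] 0.02211446970545143
```

View pics/w_lift.png

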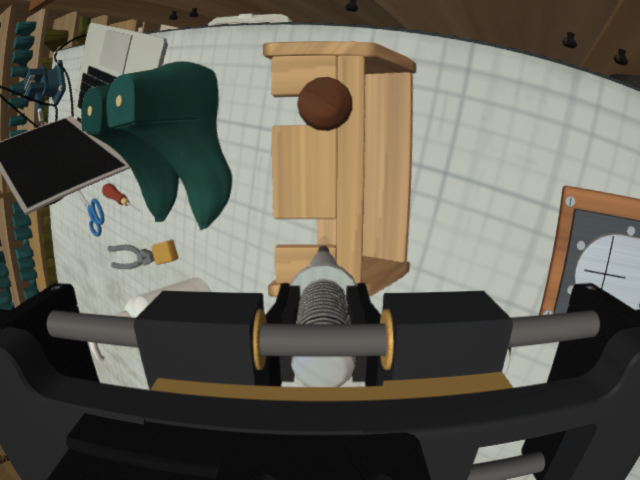

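View pics/s_crop7.png

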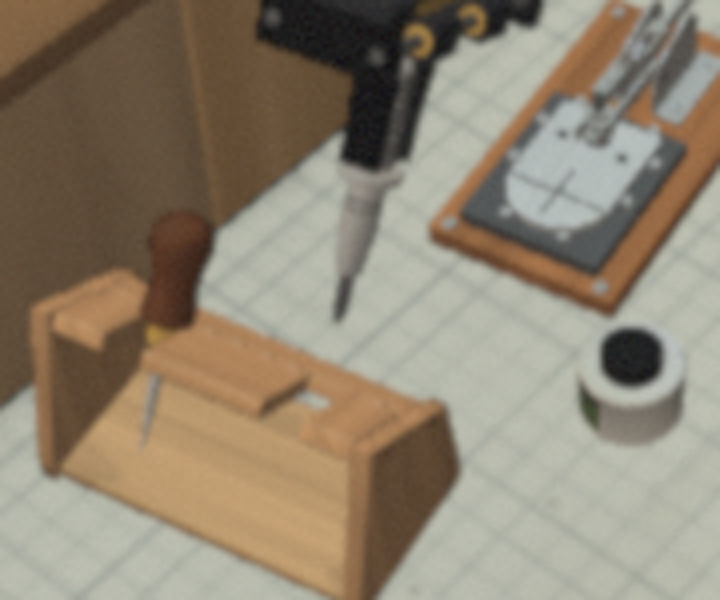

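Run:
```python
from h import *
w=r.get_image("wrist"); p=r.get_tool_pos(); T=Rot.from_rotvec(r.get_orientation()).as_matrix()
for y in (0.052,0.057,0.062): print(y,proj(w,p+T@[0,y,0],True))
for d in r.tip_of("wrist","punch_tip")[:2]: print(d)
z=w["pixels"][225:345,260:400]; cv2.imwrite("pics/w_crop8.png",cv2.resize(z,None,fx=5,fy=5,interpolation=cv2.INTER_CUBIC)[:,:,::-1])
# IK for upright at mark
Mk=np.array([0.5028,-0.0562,0.036])
for ja in (ryaw-np.pi,FY-np.pi/2,np.radians(-90),np.radians(-60)):
    q=r.solve_ik(Mk+[0,0,0.085+0.01-0.038],rv(down(ja))); print(np.degrees(ja),None if q is None else np.round(q,2))
```

```text
0.052 [323.68847997 248.90385579]
0.057 [323.6668865  246.95459067]
0.062 [323.64604126 245.07425499]
{'pixel': [245.1, 322.0], 'score': 0.48}
-78.53475171793066 [ 0.57  0.12 -0.53  1.9   0.07  1.14 -1.36]
-80.35000000000001 [ 0.56  0.12 -0.53  1.9   0.06  1.14 -1.4 ]
-90.0 [ 0.56  0.12 -0.53  1.9   0.06  1.14 -1.56]
-59.99999999999999 [ 0.58  0.12 -0.56  1.9   0.07  1.14 -1.04]
```

View pics/w_crop8.png

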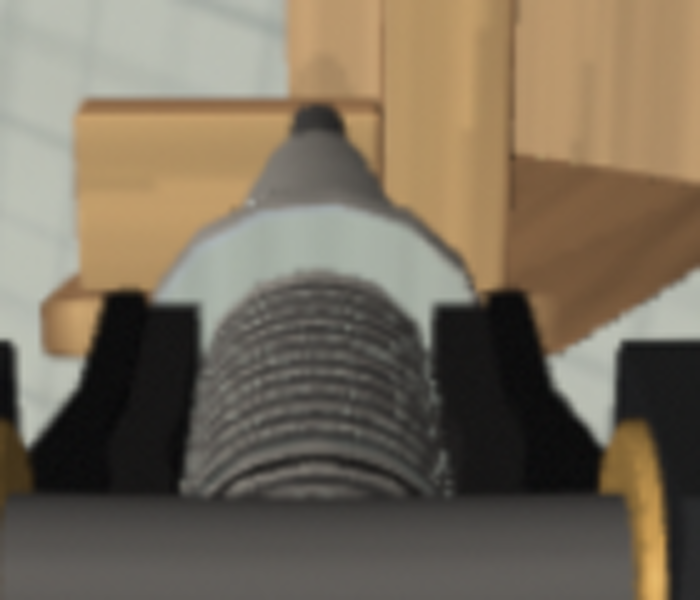

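```bash
cat >> h.py <<'E'
JA=ryaw-np.pi; MU=down(JA); TIPY=0.085+0.010-E_TIP   # punch tip in tool y
E
python3 - <<'E'
from h import *
import pickle
Mk=np.array([0.5028,-0.0562,0.036])
r.move_pose(Mk+[0,0,TIPY+0.055],rv(MU)); r.pause(0.3)
w=r.get_image("wrist"); save(w,"w_up"); pickle.dump(w,open("up.pkl","wb")); p=r.get_tool_pos(); T=Rot.from_rotvec(r.get_orientation()).as_matrix()
print(r.get_t(),p,np.round(T[:,1],4),r.get_gripper_width())
for n in ("mark","punch_tip","clamp_pad"):
    for d in r.tip_of("wrist",n)[:1]:
        v,u=d["pixel"]; print(n,d["score"],u,v,np.round(wpt(w,u,v,height=0.036,fish=True),4))
print("tip exp",proj(w,p+T@[0,TIPY,0],True),"mark exp",proj(w,Mk,True))
z=w["pixels"][150:300,220:420]; cv2.imwrite("pics/w_crop9.png",cv2.resize(z,None,fx=4,fy=4,interpolation=cv2.INTER_CUBIC)[:,:,::-1])
s=r.get_image("scene"); cv2.imwrite("pics/s_crop9.png",cv2.resize(s["pixels"][130:280,250:430],None,fx=4,fy=4,interpolation=cv2.INTER_CUBIC)[:,:,::-1]); pickle.dump(s,open("ups.pkl","wb"))
E
```

```text
25.25 [ 0.50272091 -0.05590065  0.14782743] [-5.e-04  7.e-04 -1.e+00] 0.021688942599979107
mark 0.86 327.4 228.7 [ 0.5043 -0.0595  0.036 ]
punch_tip 0.39 321.3 248.0 [ 0.4863 -0.0578  0.036 ]
tip exp [322.90308657 247.21061059] mark exp [323.30539509 229.66063222]
```

View pics/w_crop9.png

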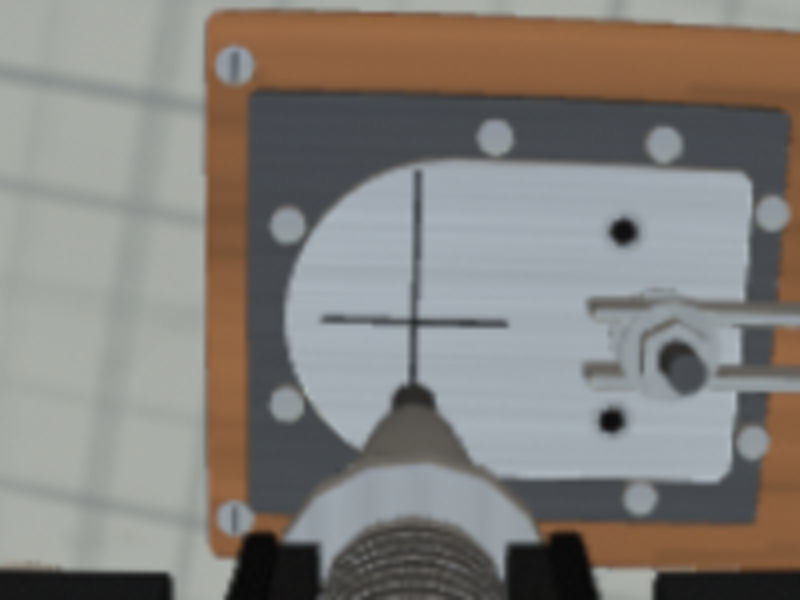

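View pics/s_crop9.png

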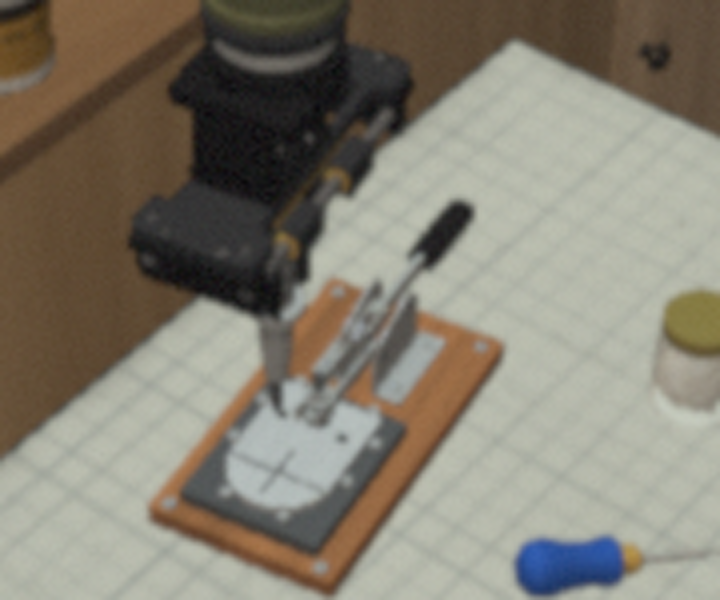

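Run:
```python
from h import *
import pickle
w=pickle.load(open("up.pkl","rb")); print("mark from wrist",wpt(w,323.3,230.5,height=0.036,fish=True))
Mk=np.array([0.5021,-0.0562,0.036])
r.line_to(Mk+[0,0,TIPY+0.006],rv(MU),vel=0.08); r.pause(0.2)
print(r.get_t(),np.round(r.get_tool_pos(),4),np.round(r.get_contact_force(),2))
w=r.get_image("wrist"); p=r.get_tool_pos(); T=Rot.from_rotvec(r.get_orientation()).as_matrix()
print("tip exp",proj(w,p+T@[0,TIPY,0],True),"mark exp",proj(w,Mk,True))
z=w["pixels"][190:290,260:390]; cv2.imwrite("pics/w_crop10.png",cv2.resize(z,None,fx=6,fy=6,interpolation=cv2.INTER_CUBIC)[:,:,::-1])
s=r.get_image("scene"); cv2.imwrite("pics/s_crop10.png",cv2.resize(s["pixels"][200:275,280:380],None,fx=8,fy=8,interpolation=cv2.INTER_CUBIC)[:,:,::-1])
print("scene tip",proj(s,p+T@[0,TIPY,0]),proj(s,Mk))
```

```text
mark from wrist [ 0.50206998 -0.05634453  0.036     ]
26.4167 [ 0.5026 -0.0563  0.0996] [-0.56 -0.61 -2.95]
tip exp [322.65802743 247.24926359] mark exp [322.41042711 245.43392839]
scene tip [319.69006357 246.1689933 ] [319.83828848 248.0969896 ]
```

View pics/w_crop10.png

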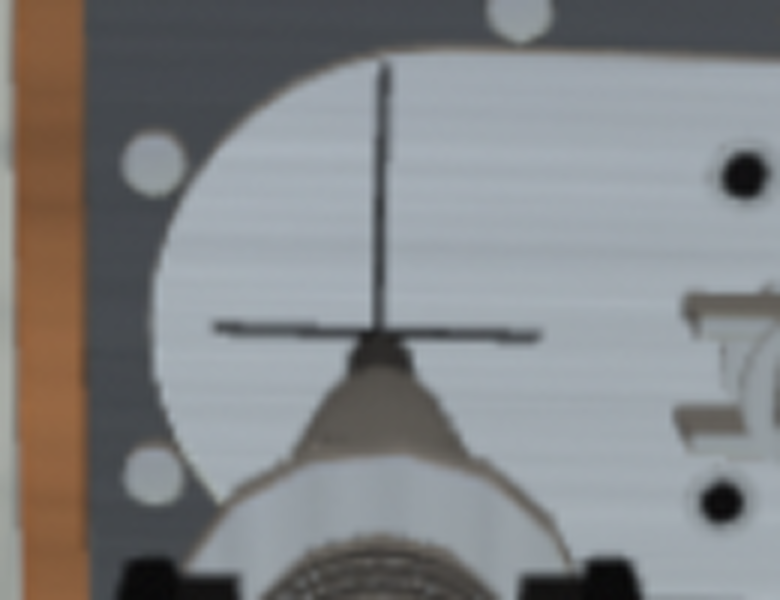

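View pics/s_crop10.png

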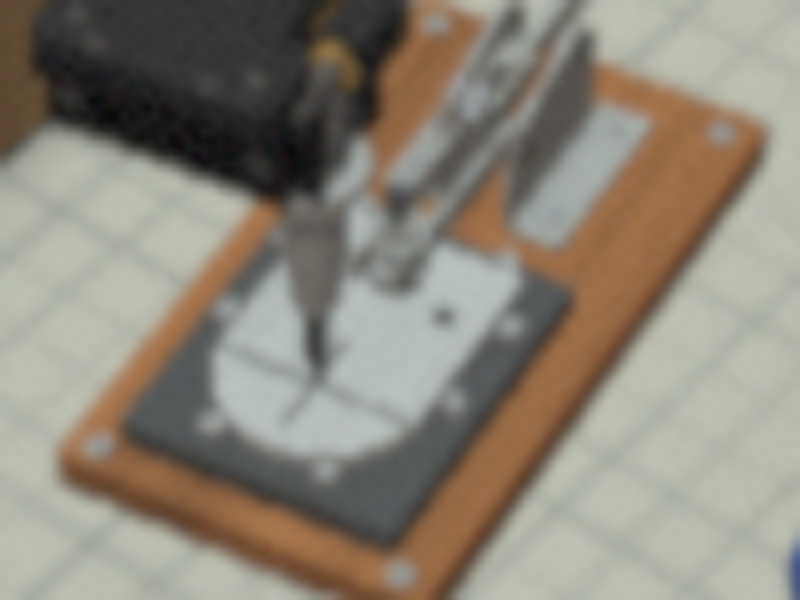

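Run:
```python
from h import *
Mk=np.array([0.5017,-0.0562,0.036])
h=0.006; log=[]; mx=0
while h>-0.0155:
    h-=0.001
    r.line_to(Mk+[0,0,TIPY+h],rv(MU),vel=0.03)
    fs=[r.get_contact_force() for _ in range(3)]
    F=np.mean(fs,0); p=r.get_tool_pos()
    fz=F[2]+2.0
    print(round(h*1000,1),np.round(p-Mk-[0,0,TIPY],4),np.round(F,1),round(r.get_t(),2))
    mx=max(mx,fz)
    if mx>10 and fz<mx-3: print("SNAP"); break
    if np.abs(F[:2]).max()>12 or fz>25: print("stop"); break
```

```text
5.0 [-0.0001 -0.      0.005 ] [-0.7  0.4 -3. ] 26.77
4.0 [-0.0001 -0.      0.0039] [-0.8  0.1 -2.1] 27.02
3.0 [-0.0001  0.      0.0029] [ 0.4  0.2 -2.5] 27.27
2.0 [-0.0001  0.      0.0019] [-0.6 -0.1 -2.8] 27.52
1.0 [ 0.0002 -0.      0.0012] [-0.  -0.1 -0.6] 27.77
0.0 [ 0.0003 -0.      0.0004] [ 0.  -0.2  1.2] 28.02
-1.0 [ 0.0003 -0.     -0.0007] [-0.4 -0.5  1.7] 28.27
-2.0 [ 0.0003 -0.     -0.0017] [-1.5  0.4  4.1] 28.52
-3.0 [ 0.0004 -0.0001 -0.0027] [-0.9 -0.3  5.4] 28.77
-4.0 [ 0.0004 -0.     -0.0035] [-0.4 -0.   6.9] 29.02
-5.0 [ 0.0005 -0.     -0.0043] [ 0.6 -0.5  7.2] 29.27
-6.0 [ 0.0006 -0.     -0.0051] [-1.9  0.6  8.4] 29.52
-7.0 [ 0.0008 -0.     -0.0059] [-1.7  1.   9.1] 29.77
-8.0 [ 0.0009 -0.     -0.0067] [-1.7  0.9 10.9] 30.02
-9.0 [ 0.0004 -0.     -0.0086] [-0.2 -0.4  4.9] 30.27
SNAP
```

Run:
```python
from h import *
r.pause(0.15)
w=r.get_image("wrist"); z=w["pixels"][190:290,260:390]; cv2.imwrite("pics/w_crop11.png",cv2.resize(z,None,fx=6,fy=6,interpolation=cv2.INTER_CUBIC)[:,:,::-1])
s=r.get_image("scene"); cv2.imwrite("pics/s_crop11.png",cv2.resize(s["pixels"][200:275,280:380],None,fx=8,fy=8,interpolation=cv2.INTER_CUBIC)[:,:,::-1])
Mk=np.array([0.5017,-0.0562,0.036])
r.line_to(Mk+[0,0,TIPY+0.055],rv(MU),vel=0.12); r.pause(0.2)
w=r.get_image("wrist"); save(w,"w_after"); z=w["pixels"][150:300,220:420]; cv2.imwrite("pics/w_crop12.png",cv2.resize(z,None,fx=4,fy=4,interpolation=cv2.INTER_CUBIC)[:,:,::-1])
print(r.get_t(),r.get_contact_force(),r.get_gripper_width())
```

```text
31.45 [ 0.1158364   0.61702487 -2.32527513] 0.02166426170901113
```

View pics/w_crop11.png

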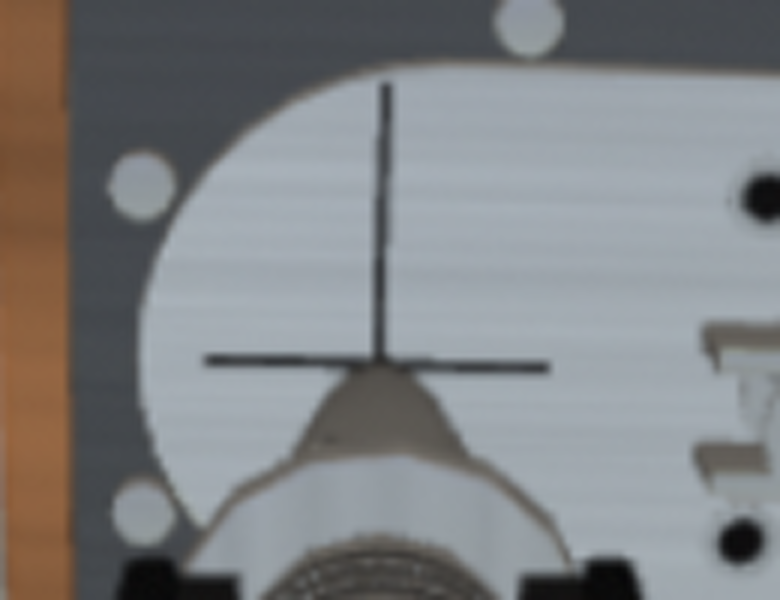

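View pics/s_crop11.png

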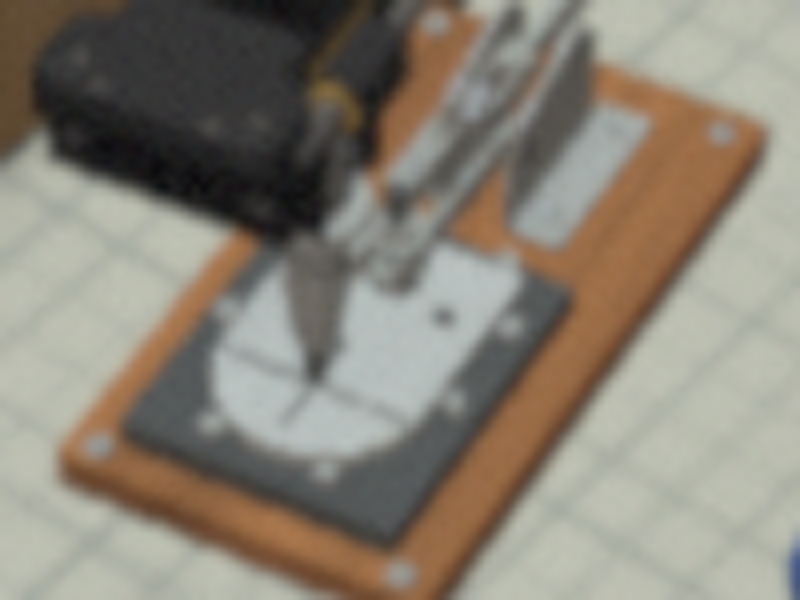

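View pics/w_crop12.png

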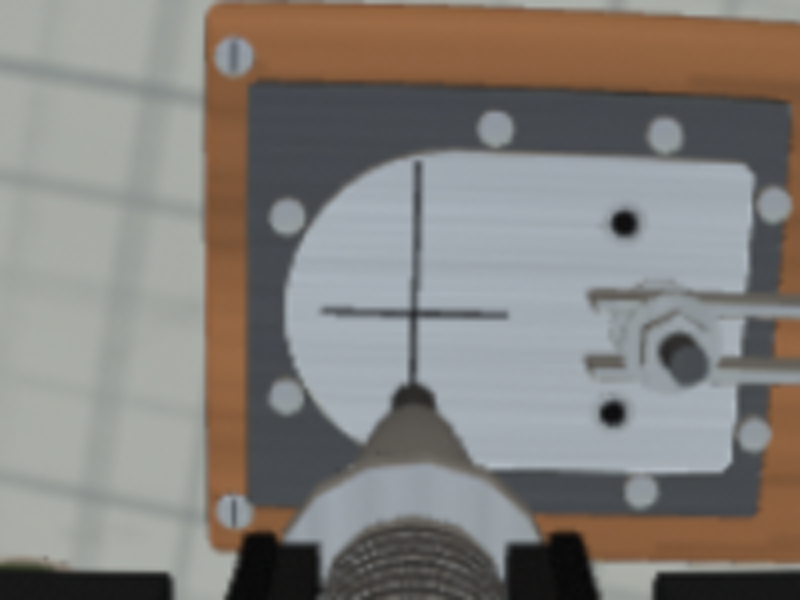

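Run:
```python
from h import *
f=lambda h: PO+RN*(h-E_TIP)
r.line_to(r.get_tool_pos()+[0,0.02,0.08],vel=0.2)
r.move_pose(f(0.15),rv(MG)); r.pause(0.2)
w=r.get_image("wrist"); save(w,"w_ret"); W=cloud(w,True); q=W-RC; h=q@RN; k=(np.abs(h)<0.01)&(np.abs(q@RY)<0.045)&(np.abs(q@RS)<0.03); print("plane",np.nanmedian(h[k]), r.get_t(), r.get_tool_pos()-f(0.15))
base=r.get_contact_force(); print(base)
for hh in (0.10,0.08,0.06,0.04,0.025,0.016,0.012):
    r.line_to(f(hh),rv(MG),vel=0.08); F=np.mean([r.get_contact_force() for _ in range(3)],0); print(hh,np.round(F-base,2),round(r.get_t(),2))
    if np.linalg.norm(F-base)>8: print("STOP"); break
s=r.get_image("scene"); cv2.imwrite("pics/s_crop13.png",cv2.resize(s["pixels"][230:380,150:330],None,fx=4,fy=4,interpolation=cv2.INTER_CUBIC)[:,:,::-1])
w=r.get_image("wrist"); save(w,"w_ret2")
```

```text
plane -0.00010216076855753447 32.8667 [ 0.00041678 -0.00038888  0.00055169]
[ 0.08784623  0.69298182 -2.8732622 ]
0.1 [-0.07 -1.04  0.53] 33.64
0.08 [ 0.09 -0.49  0.28] 34.04
0.06 [-0.29 -0.89  1.32] 34.44
0.04 [ 0.06 -0.96 -0.14] 34.84
0.025 [ 0.16 -0.54  0.88] 35.17
0.016 [-1.01 -0.7   0.  ] 35.43
0.012 [-0.49 -1.27 -0.77] 35.68
```

View pics/s_crop13.png

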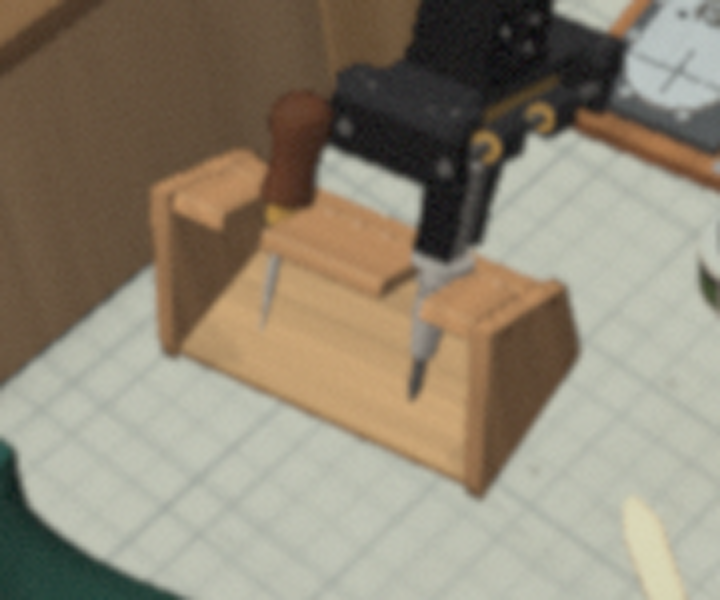

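View pics/w_ret2.png

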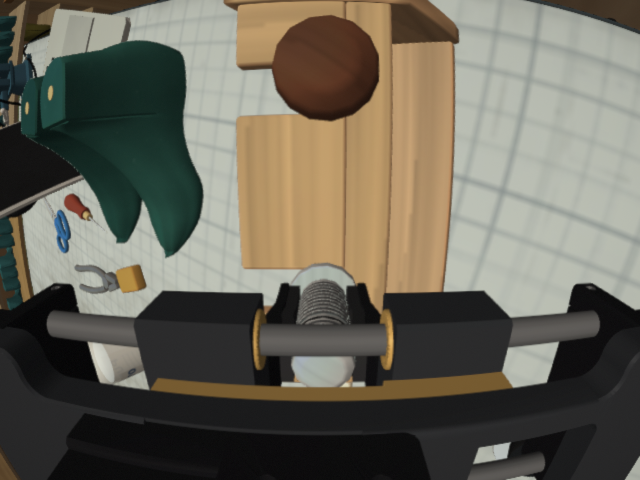

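Run:
```python
from h import *
f=lambda h: PO+RN*(h-E_TIP)
base=np.array([0,0,-2.7])
for hh in (0.0105,0.0095,0.0088,0.008):
    r.line_to(f(hh),rv(MG),vel=0.04); F=np.mean([r.get_contact_force() for _ in range(4)],0)-base; print(hh,np.round(F,2),round(F@RN,2),round(r.get_t(),2))
    if F@RN>4: print("seated"); break
r.move_gripper(0.058); print(r.get_gripper_width(),r.get_t()); r.pause(0.2)
r.line_to(f(0.15),rv(MG),vel=0.12); r.pause(0.2)
w=r.get_image("wrist"); save(w,"w_fin"); W=cloud(w,True); q=W-RC; h=q@RN; a=q@RY; s=q@RS
k=(h>0.06)&(h<0.08)&(a>0.02)&(a<0.08)&(np.abs(s)<0.035); print("cap",k.sum(),np.median(h[k]),a[k].min(),a[k].max(),s[k].min(),s[k].max())
for lo in np.arange(0.008,0.066,0.012):
    k=(h>lo)&(h<lo+.012)&(a>0.02)&(a<0.08)&(np.abs(s)<0.03)
    if k.sum()>5: print(round(lo,3),k.sum(),np.round([a[k].min(),s[k].min(),s[k].max()],4))
S=r.get_image("scene"); cv2.imwrite("pics/s_crop14.png",cv2.resize(S["pixels"][150:350,150:400],None,fx=3,fy=3,interpolation=cv2.INTER_CUBIC)[:,:,::-1]); print(r.get_t())
```

```text
0.0105 [-0.44  0.04 -0.09] -0.15 36.03
0.0095 [-1.62 -2.29  5.09] 5.37 36.28
seated
0.05812904825197277 37.175
cap 812 0.0664439187616381 0.039937032811959726 0.06232198464722265 -0.017548943723483507 0.004308297217496689
0.008 66 [ 0.0397 -0.0178  0.0088]
0.02 80 [ 0.0399 -0.0175  0.0039]
0.032 113 [ 0.0395 -0.0178  0.0037]
0.044 85 [ 0.0401 -0.0178  0.0034]
0.056 798 [ 0.0399 -0.0175  0.0043]
39.0
```

View pics/s_crop14.png

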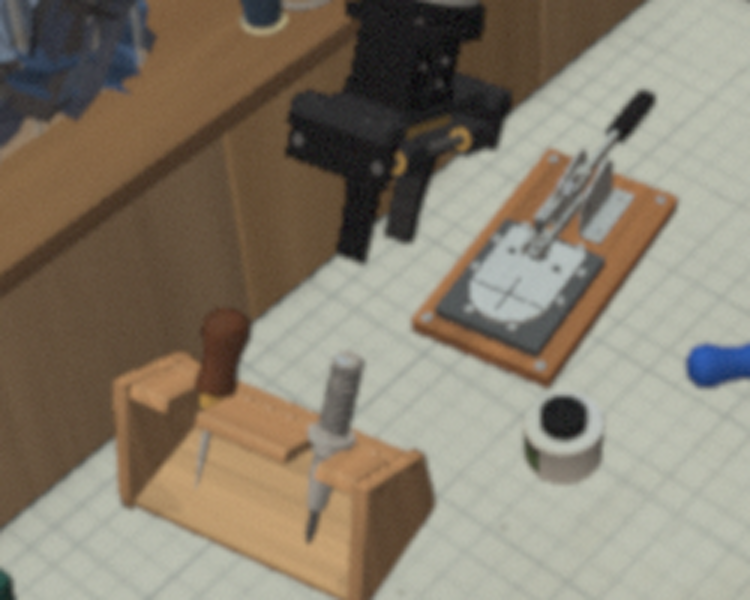

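View pics/w_fin.png

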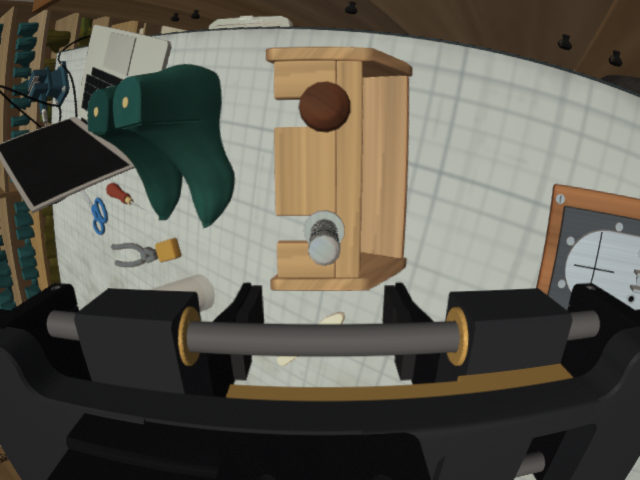

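Run:
```python
from h import *
im=r.get_image("scene"); W=cloud(im); q=W-HINGE; o=q@O; x=q@FX; z=q[...,2]
k=(o>0.045)&(o<0.1)&(np.abs(x)<0.009)&(z>-0.03)
print(k.sum()); A=np.polyfit(o[k],z[k],1); print("slope deg",np.degrees(np.arctan(A[0])),"z at .05/.095",np.polyval(A,[.05,.095]))
r.job_done(); print(r.get_t())
```

```text
101
slope deg -3.452622003454993 z at .05/.095 [ 0.00229352 -0.00042145]
the job is handed in; nothing more can be done
the job is handed in; nothing more can be done
```

The job is done and handed in, at about 39 s of the 69 s allowed. `job_done` reports no verdict, so the checks below are my own.

**Clamp:** I pushed the handle down to its stop, where the force rose to about 15 N. A last depth check showed it 3.5° below level, which matches the closed position, and the scene picture showed the pad on the plate. I had no direct reading of the pad's force on the plate.

**Punch:** I took the punch from the slot nearer the robot, stood it upright on the cross and pressed. The net push built up to about 13 N, then fell to about 7 N after roughly 8 mm, so it snapped. Both cameras showed the point within about 1–1.5 mm of the cross, and the plate did not appear to move.

**Hanging back:** The collar seated at about 5 N and I released it. The punch hangs within about 1 mm of where it started, with its axis square to the sloping board (no extra lean). I backed the gripper off clear of it. The awl and the wax tin look undisturbed in the last pictures, which do not show the tack jar; no move came near it after I last saw it standing in place.

**What disagreed:**
- **Fingertips:** Both cameras showed the real fingertips ending about 38 mm short of the reported TCP. My first push on the handle therefore missed it; it touched nothing, and I corrected for the offset from then on.
- **Position estimates:** The estimates of the cross from the different cameras differed by a few millimetres, so I placed the punch by the wrist view and used the scene view as a cross-check.

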